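Gauge a jig base and fit its rest posts

TASK

Take the depth rod from its stand and, starting at the red end, rest its tip on the bottom of each bore of the jig base in turn to find out how deep it is; then put the rod back upright in its stand. Drop into each bore the one rest post that then stands 25 mm proud of the base's top, so that all three stand level, and set the left-over posts upright on the green spots of the tray, one to a spot; leave the other things on the bench alone.

Things in the scene. Friction and masses are not known exactly. Their poses are not given: they have to be found in the camera images.
- base: heavy fixed dark steel jig base, a block 84 (x) x 300 (y) x 84 mm high; origin at the centre of its underside, z up. Its end at +y is painted red (top and front, no bore there). Three round blind bores 47 mm across lie in a line along y, 75 mm apart; each is 40, 52 or 64 mm deep with a flat floor (which is which changes from start to start, two may be alike).
- bore_1 (a point): centre of the mouth of bore 1 (next to the red end), level with the top face of the base; 43 mm along y from the base's centre
- bore_2 (a point): centre of the mouth of bore 2 (the middle one), level with the top face of the base; -32 mm along y from the base's centre
- bore_3 (a point): centre of the mouth of bore 3 (farthest from the red end), level with the top face of the base; -107 mm along y from the base's centre
- stand: blue fixed block 80 x 80 x 50 mm high with a hole 17 mm across and 42 mm deep in the middle of its top; origin at the centre of its underside
- stand_mouth (a point): centre of the mouth of the stand's hole, on its top face, 50 mm above the table
- rod: loose depth rod, 164 mm long, about 120 g, starts upright in the stand with its tip on the hole's floor (8 mm above the table): steel shaft 12 mm thick from the tip to 118 mm, with black marks every 10 mm, then an orange round handle 25 mm thick and 46 mm long (118 to 164 mm). Origin at the centre of the flat tip, z points up along the rod to the handle
- rod_tip (a point): centre of the rod's flat tip (its lower end)
- post_s1: loose upright round rest post, 40 mm thick, 65 mm long, blue cap (10 mm) on a bare metal body, about 0.25 kg, heavy at the foot; origin at the centre of its underside, z up to the cap
- post_s2: loose upright round rest post, 40 mm thick, 65 mm long, blue cap (10 mm) on a bare metal body, about 0.25 kg, heavy at the foot, absent in some starts; origin at the centre of its underside, z up to the cap
- post_m1: loose upright round rest post, 40 mm thick, 77 mm long, yellow cap (10 mm) on a bare metal body, about 0.25 kg, heavy at the foot; origin at the centre of its underside, z up to the cap
- post_m2: loose upright round rest post, 40 mm thick, 77 mm long, yellow cap (10 mm) on a bare metal body, about 0.25 kg, heavy at the foot; origin at the centre of its underside, z up to the cap
- post_l1: loose upright round rest post, 40 mm thick, 89 mm long, red cap (10 mm) on a bare metal body, about 0.25 kg, heavy at the foot; origin at the centre of its underside, z up to the cap
- post_l2: loose upright round rest post, 40 mm thick, 89 mm long, red cap (10 mm) on a bare metal body, about 0.25 kg, heavy at the foot, absent in some starts; origin at the centre of its underside, z up to the cap
- tray: fixed flat grey tray 130 (x) x 300 (y) mm with a lip 10 mm high, floor 5 mm above the table, and three round green spots with white rims in a row along its y axis, 85 mm apart; origin at the centre of its underside
- spot_1 (a point): centre of a green spot (42 mm across, white rim 54 mm) on the tray's floor, 85 mm along the tray's y from its centre
- spot_2 (a point): centre of a green spot (42 mm across, white rim 54 mm) on the tray's floor, 0 mm along the tray's y from its centre
- spot_3 (a point): centre of a green spot (42 mm across, white rim 54 mm) on the tray's floor, -85 mm along the tray's y from its centre
- tape: roll of tape lying flat, 76 mm across, 25 mm high; not part of the job, leave it alone
- driver: screwdriver lying on the table; not part of the job, leave it alone
- spanner: wrench lying on the table; not part of the job, leave it alone
- jar: jar with an orange cap, 64 mm across, 85 mm high; not part of the job, leave it alone
- bush: black upright round bush, 60 mm across, 50 mm high; not part of the job, leave it alone
- smallbin: small blue open bin 90 x 90 x 50 mm; not part of the job, leave it alone
Mind the look-alikes: they are no part of the job. What is shaped like the post_s1 but purple or turquoise is not meant.

How it is judged:
By the outcome, as a careful person would: the job done as asked, in the order asked, and still so for the second after the job is handed in, with the robot touching nothing.
Of post_s2, post_l2 only 1 to 2 are there at a start; the rules pass over those that are not, and their reading is None.
At some moment in a run one of post_s1, post_s2, post_m1, post_m2, post_l1, post_l2 may be knocked a few centimetres aside while the robot is not near it.
It also fails if it takes over 208 s, if anything falls off the work surface, if the arm or the gripper's body presses on something with over 40 N, if the wrist force passes 120 N, or if a joint passes its speed limit or range.

ROBOT

A 7-joint arm with a two-finger parallel gripper is mounted at the origin on the work surface. World frame = base frame: x ahead of the robot, y to its left, z up, the work surface at z = 0. Lengths are in m, angles in degrees, forces in N, time in s.
With the tool pointing down it reaches from about 0.425 to 0.875 m from the base axis. Payload 4.7 kg.
Tool frame: the origin (TCP) lies at the centre of the arm's flange, where the gripper is bolted on; the fingertips stand 182 mm ahead of it and the grasp point (between the pads) lies 164 mm ahead of it; z points along the fingers, y is the line along which they close (so a half turn about z gives the same grasp; the last joint's range is limited). The gripper opens to 87 mm and grips with 3 to 60 N. Pads are 19 mm wide; open, the fingers measure 117 mm over their backs; the gripper's body (75 mm by 190 mm) begins 51 mm behind the grasp point.
Start: joints at [-69.952, 18.392, -4.016, 83.108, 1.295, 78.541, -3.26], TCP at [0.214, 0.614, 0.405] pointing down, gripper open.
Joint ranges: [-163.93, 163.93], [-17.29, 119.83], [-79.2, 71.16], [3.27, 140.29], [-89.18, 269.18], [5.43, 117.66], [-154.24, 154.24]. Speed limits (degrees/s): [147.25, 147.25, 180, 180, 180, 180, 180].

INTERFACE

Orientations are given as [roll, pitch, yaw] about the fixed x, y, z axes, in that order (R = Rz(yaw) Ry(pitch) Rx(roll)).
In Python, from cell import env gives the robot as it stands. The module is installed in compiled form; this text tells all that it offers.
- The arm moves only by the tool step_arm, never from a script. Its argument "steps" is one flat list of numbers, 5 for each row, row after row: the opening, from 0 (shut) to 1 (fully open), then the shift along the tool's x, y, z in mm, then the turn about the tool's z in degrees. In form: [grip, dx, dy, dz, roll, grip, dx, dy, dz, roll, ...]. A call has 1 to 12 rows; each row shifts and turns the commanded pose from where the row before left it, along the tool's axes as they then stand; what a row does not reach is not made up. A row lasts 1/8 s, in which the tool goes at most 62.5 mm and 10.7 degrees, less where a joint would pass 70% of its speed; a pose out of reach is approached as far as the arm can. A call with a gripper value outside its range is refused whole. The fingers move at their own pace and stop on an object; "grip_force" is the grip in N (left out, the last holds). Time passes only in rows, so rows that do not move let the fingers close. It gives the time, the measured TCP pose, the force, the opening and the grip force at its end, in the units of the state.
- env.get_obs(): the state, without advancing time (a new reading comes with each control period).
- env.read_camera(name): name is "scene" or "top" or "wrist"; returns a dict with "image" (420x560x3 uint8, red, green, blue), "camera_matrix" (3x3 intrinsics, pixels), "distortion" ([k1, k2, p1, p2, k3] as OpenCV has them; the pictures are not rectified), "R" (3x3) and "t" (3): a world point X has camera coordinates R X + t. Camera axes: x right, y down, z forward; pixel columns grow to the right and rows downward; lengths in m; the calibration is good to about 2 mm. A picture is of the moment at which its call begins. There is no depth.
- env.sign_off(): hands the job in; it is judged then, once.
The state is a dict: "time_s": time; "qpos": joint angles; "joint_velocities": joint speeds; "effort": joint torques, N m; "tool_pos": TCP position; "tool_rot": TCP orientation; "force": force on the tool from outside, world axes, zero at the start; "wrist_torque": the same for the moment, N m; "grip_width": finger opening in m; "grasp_force": force on a finger pad.
Only numpy, scipy, OpenCV 4.12 (cv2) and the standard library are available. Lean on these libraries where they do the work, as an engineer would, in place of code of your own. Each camera call takes 0.05 s, during which the arm holds its last target. There are 200 camera calls.

## Working session

There is one attempt and no reset: what is moved stays moved. The work goes in short steps, Python scripts to look and compute and a tool call to move; the robot and the scene stay as the last step left them, time stands still between calls to the robot, and variables do not carry over. Pictures are saved under pics/ and viewed, at most 18 in all, crops included, and the job is handed in when it is done.

Besides the shell and the picture viewer there is one more tool, called after "Call:" by a JSON object that holds its "fn" and its "kwargs". step_arm: Moves the arm, as the interface text tells. Its arguments: {"type":"object","properties":{"steps":{"type":"array","items":{"type":"number"}},"grip_force":{"type":"number"}},"required":["steps"]}

```bash
mkdir -p pics
cat > h.py <<'E'
import numpy as np, cv2
from cell import env
def cam(n,save=None):
    c=env.read_camera(n)
    if save: cv2.imwrite('pics/'+save+'.png',c['image'][:,:,::-1])
    return c
def ray(c,px,z):
    p=cv2.undistortPoints(np.array([[px]],float),np.array(c['camera_matrix']),np.array(c['distortion']))[0,0]
    R=np.array(c['R']);t=np.array(c['t'])
    o=-R.T@t; d=R.T@np.array([p[0],p[1],1]); s=(z-o[2])/d[2]
    return o+s*d
def proj(c,X):
    R=np.array(c['R']);
    return cv2.projectPoints(np.array([X],float),cv2.Rodrigues(R)[0],np.array(c['t'],float),np.array(c['camera_matrix']),np.array(c['distortion']))[0].reshape(-1,2)
E
python3 - <<'E'
from h import *
for n in('top','scene'):
    c=cam(n,n+'0'); R=np.array(c['R']); print(n,-R.T@np.array(c['t']),R.tolist(),c['camera_matrix'])
o=env.get_obs(); print({k:np.round(v,3) for k,v in o.items()})
E
```

```text
top [0.52632178 0.04767146 1.14828224] [[0.02083921312550826, -0.9996950679886262, 0.01324757470354822], [-0.9992594804227592, -0.021255158665846128, -0.03207349396818906], [0.03234529303542311, -0.012569378238646478, -0.9993977150009634]] [[407.56034806   0.         279.78656618]
 [  0.         407.56034806 206.64043429]
 [  0.           0.           1.        ]]
scene [0.96687089 0.82911381 1.18942461] [[-0.8857385761160906, 0.4640707289766786, -0.010272939544976203], [0.3696578362709364, 0.6918084455368594, -0.6202855461538374], [-0.28074945923960437, -0.5532083090400294, -0.7843088090450988]] [[500.33619814   0.         266.74694487]
 [  0.         500.33619814 208.32196339]
 [  0.           0.           1.        ]]
{'time_s': np.float64(0.1), 'qpos': array([-69.952,  18.434,  -4.015,  83.169,   1.295,  78.541,  -3.258]), 'joint_velocities': array([ 0.022, -0.011, -0.041, -0.144, -0.036, -0.045,  0.008]), 'effort': array([-1.0000e-03, -4.9257e+01, -4.0600e-01, -3.1340e+01, -6.4000e-02,
        4.0000e-02,  0.0000e+00]), 'tool_pos': array([0.214, 0.614, 0.404]), 'tool_rot': array([-1.79901e+02,  6.00000e-03,  1.60762e+02]), 'force': array([ 0.609, -0.631,  0.084]), 'wrist_torque': array([0.023, 0.034, 0.011]), 'grasp_force': np.float64(0.0), 'grip_width': np.float64(0.087)}
```

View pics/top0.png

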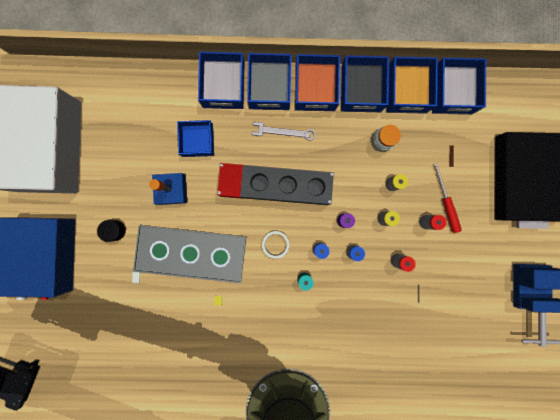

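View pics/scene0.png

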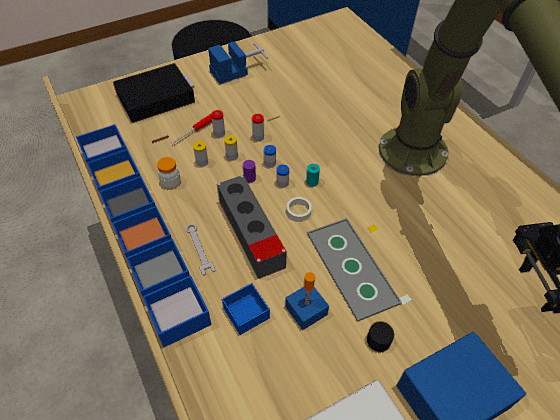

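The top view shows all six posts: blue at (321,251) and (357,254), yellow at (400,181) and (392,219), red at (437,222) and (405,263). The bores are at (260,183), (288,185) and (316,187), with the red end on the left. The rod handle is at (155,185) in the stand at (170,188), and the tray spots are at (159,251), (190,254) and (220,257).

```bash
cat >> h.py <<'E'
RNG={'red':((0,150,110),(6,255,255)),'yellow':((24,150,120),(34,255,255)),'blue':((106,150,90),(122,255,255)),'green':((65,100,50),(85,255,200)),'orange':((7,190,110),(15,255,255))}
def blobs(c,col,amin=20):
    h=cv2.cvtColor(c['image'],cv2.COLOR_RGB2HSV); m=cv2.inRange(h,*map(np.array,RNG[col]))
    if col=='red': m|=cv2.inRange(h,np.array((173,150,110)),np.array((180,255,255)))
    n,l,s,ce=cv2.connectedComponentsWithStats(m)
    return [(ce[i],s[i]) for i in range(1,n) if s[i,4]>=amin]
E
python3 - <<'E'
from h import *
c=cam('top')
for col,z in (('red',.089),('yellow',.077),('blue',.065),('green',.005),('orange',.172)):
    for ce,s in blobs(c,col): print(col,ce.round(1),s.tolist(),ray(c,ce,z).round(3))
g=cv2.cvtColor(c['image'],cv2.COLOR_RGB2GRAY)
for p in((260,183),(288,185),(316,187)):
    w=g[p[1]-14:p[1]+15,p[0]-14:p[0]+15]; print(p,ray(c,p,.084).round(3))
# base/stand corners
for p in((219,165),(334,172),(332,204),(217,196)): print('base',ray(c,p,.084).round(3))
for p in((152,174),(184,173),(187,203),(154,205)): print('stand',ray(c,p,.05).round(3))
big=c['image'][140:300,90:350]; cv2.imwrite('pics/a.png',cv2.resize(big,None,fx=3,fy=3,interpolation=cv2.INTER_CUBIC)[:,:,::-1])
E
```

```text
red [230.  179.6] [218, 163, 25, 34, 707] [0.628 0.165 0.089]
red [452.2 215. ] [444, 197, 17, 36, 276] [ 0.548 -0.415  0.089]
red [438.1 221.8] [431, 215, 16, 15, 172] [ 0.53  -0.379  0.089]
red [407.  263.6] [400, 256, 15, 16, 169] [ 0.42  -0.299  0.089]
yellow [399.9 181.1] [393, 174, 15, 15, 165] [ 0.635 -0.282  0.077]
yellow [391.6 218.1] [384, 211, 16, 15, 170] [ 0.537 -0.261  0.077]
yellow [218. 300.] [215, 296, 7, 9, 63] [0.315 0.19  0.077]
blue [220.6  73.3] [199, 52, 44, 50, 268] [0.915 0.2   0.065]
blue [270.9  77. ] [248, 53, 43, 50, 324] [0.909 0.065 0.065]
blue [316.5  77.2] [296, 54, 44, 50, 283] [ 0.911 -0.057  0.065]
blue [366.8  80.6] [345, 56, 44, 49, 347] [ 0.905 -0.193  0.065]
blue [417.5  79.6] [393, 57, 45, 49, 289] [ 0.911 -0.329  0.065]
blue [464.3  80.7] [442, 58, 45, 49, 276] [ 0.911 -0.455  0.065]
blue [195.7 138.5] [178, 121, 34, 34, 896] [0.738 0.262 0.065]
blue [169.4 189.5] [153, 174, 30, 30, 638] [0.601 0.328 0.065]
blue [ 27.2 256.6] [0, 218, 57, 79, 4323] [0.417 0.691 0.065]
blue [321.1 250.5] [314, 244, 15, 14, 149] [ 0.447 -0.078  0.065]
blue [356.5 253.2] [350, 246, 14, 15, 151] [ 0.442 -0.172  0.065]
blue [542.9 282.3] [520, 270, 40, 24, 659] [ 0.376 -0.667  0.065]
blue [545.9 306.1] [533, 301, 27, 11, 283] [ 0.314 -0.674  0.065]
green [159.1 250.2] [153, 244, 14, 14, 144] [0.435 0.366 0.005]
green [189.7 253.7] [184, 247, 13, 14, 142] [0.427 0.281 0.005]
green [220.1 256.9] [214, 251, 13, 13, 143] [0.419 0.197 0.005]
orange [389.6 134.4] [379, 125, 21, 21, 302] [ 0.738 -0.226  0.172]
orange [154.4 184.3] [149, 180, 11, 10, 80] [0.605 0.336 0.172]
(260, 183) [0.622 0.087 0.084]
(288, 185) [0.618 0.014 0.084]
(316, 187) [ 0.614 -0.059  0.084]
base [0.666 0.195 0.084]
base [ 0.655 -0.106  0.084]
base [ 0.571 -0.102  0.084]
base [0.585 0.199 0.084]
stand [0.642 0.379 0.05 ]
stand [0.647 0.294 0.05 ]
stand [0.566 0.283 0.05 ]
stand [0.559 0.371 0.05 ]
```

View pics/a.png

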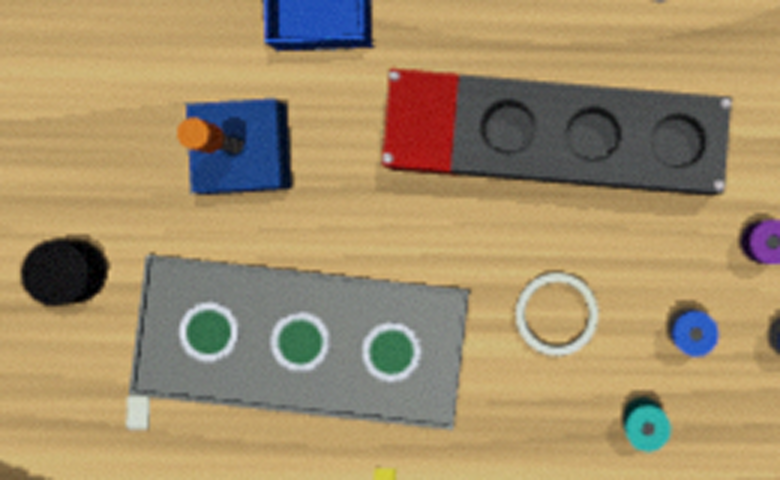

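The crop confirms the layout. I'll turn the tool to yaw 90, so that tool x is world y and tool y is world x, then approach the rod.

Call:
{"fn": "step_arm", "kwargs": {"steps": [1,0,0,0,10,1,0,0,0,10,1,0,0,0,10,1,0,0,0,10,1,0,0,0,10,1,0,0,0,10,1,0,0,0,10.6,1,0,0,0,0,1,-30,42,0,0,1,-30,42,0,0,1,-30,42,0,0,1,-30,42,0,0]}}

```text
time_s: 1.65
tool_pos: [0.3837, 0.493, 0.4047]
tool_rot: [180.0, -0.0, 90.4]
force: [0.6, -0.3, 0.7]
grip_width: 0.0871
grasp_force: 0.0
```

Call:
{"fn": "step_arm", "kwargs": {"steps": [1,-32,44,0,0,1,-32,44,0,0,1,-32,44,0,0,1,-32,44,0,0,1,-30,44,0,0,1,0,0,0,0,1,0,0,0,0]}}

```text
time_s: 2.52
tool_pos: [0.6027, 0.3371, 0.4043]
tool_rot: [-179.9, -0.0, 90.3]
force: [-0.0, 0.8, 0.6]
grip_width: 0.0871
grasp_force: 0.0
```

Run:
```python
from h import *
o=env.get_obs(); print(o['tool_pos'],o['tool_rot'],o['qpos'].round(0) if hasattr(o['qpos'],'round') else o['qpos'])
c=cam('wrist','w1'); R=np.array(c['R']); print(-R.T@np.array(c['t']),R.tolist(),c['camera_matrix'][0])
for ce,s in blobs(c,'orange'): print(ce,s.tolist(),ray(c,ce,.172))
```

```text
[0.60271248 0.3371431  0.40426627] [-1.79925072e+02 -2.41105315e-02  9.02914828e+01] [-45.  24.  19.  77.  -8.  80. -26.]
[0.60274703 0.40673107 0.38407748] [[0.9999876222394838, 0.004568162977602191, -0.0019716122429836126], [0.004920078467806779, -0.9668702435143801, 0.25522093376977806], [-0.0007404023887333269, -0.2552274751931244, -0.9668807515463577]] [370.01481937   0.         282.34776095]
[288.99845321 226.67285383] [269, 205, 41, 42, 1293] [0.60664933 0.33751739 0.172     ]
```

View pics/w1.png

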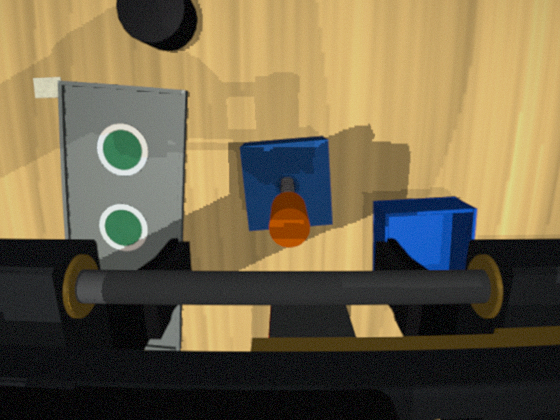

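The handle top is at about (289,232), which gives (0.606, 0.335). Next: descend and grip.

Call:
{"fn": "step_arm", "kwargs": {"steps": [1,-2,3,20,0,1,0,0,30,0,1,0,0,30,0,1,0,0,10,0,1,0,0,0,0,0.1,0,0,0,0,0.1,0,0,0,0,0.1,0,0,0,0,0.1,0,0,0,0,0.1,0,0,0,0,0.1,0,0,0,0,0.1,0,0,0,0], "grip_force": 30}}

```text
time_s: 4.08
tool_pos: [0.606, 0.3348, 0.3147]
tool_rot: [-180.0, 0.0, 90.2]
force: [-0.5, 0.5, 0.6]
grip_width: 0.025
grasp_force: 0.7
```

Call:
{"fn": "step_arm", "kwargs": {"steps": [0.1,0,0,0,0,0.1,0,0,0,0,0.1,0,0,-5,0,0.1,0,0,-15,0,0.1,0,0,-20,0,0.1,0,0,-25,0,0.1,0,0,-30,0,0.1,0,0,-25,0,0.1,0,0,0,0,0.1,0,0,0,0]}}

```text
time_s: 5.32
tool_pos: [0.6058, 0.3347, 0.4344]
tool_rot: [-180.0, 0.0, 90.2]
force: [0.6, 0.2, -1.0]
grip_width: 0.0243
grasp_force: 30.0
```

Run:
```python
from h import *
o=env.get_obs(); print(o['tool_pos'],o['force'],o['grip_width'],o['grasp_force'])
c=cam('wrist'); s=cam('scene');t=cam('top')
p=proj(s,[o['tool_pos']-np.array([0,0,.25])])[0].astype(int); print(p)
a=s['image'][p[1]-70:p[1]+70,p[0]-70:p[0]+70]
a=cv2.resize(a,(420,420),interpolation=cv2.INTER_CUBIC)
w=c['image'][60:340,150:430]; w=cv2.resize(w,(380,420))
cv2.imwrite('pics/w2.png',np.hstack([a,w])[:,:,::-1])
# stand hole in top
cv2.imwrite('pics/t2.png',cv2.resize(t['image'][165:215,140:200],None,fx=6,fy=6)[:,:,::-1])
```

```text
[0.60580208 0.33471144 0.43439615] [ 0.55304508  0.21640464 -1.04267744] 0.024271044453392655 29.99302259646356
[310 272]
```

View pics/w2.png

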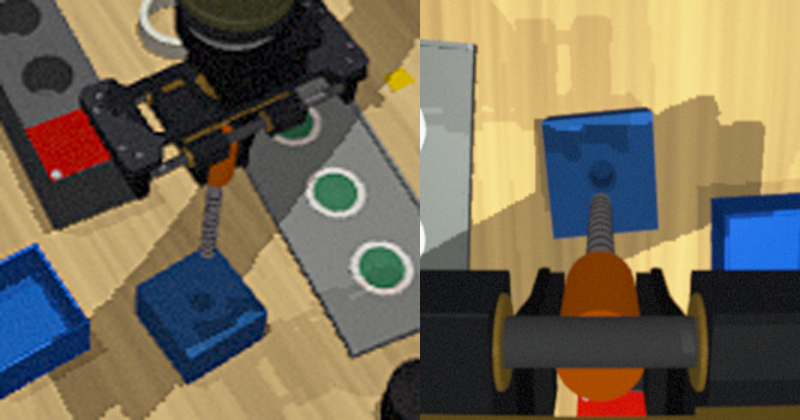

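The rod hangs in the gripper, with its tip at crop (601,197) and the stand hole at (601,178).

Run:
```python
from h import *
c=cam('wrist'); print('hole',ray(c,(283.4,178.7),.05),'tip',ray(c,(283.4,192.5),.1277), 'exp tip px',proj(c,[.6058,.3347,.1277]))
```

```text
hole [0.6060842  0.33539015 0.05      ] tip [0.6060758  0.33907044 0.1277    ] exp tip px [[283.03538079 197.87117582]]
```

Call:
{"fn": "step_arm", "kwargs": {"steps": [0.1,-42,2.6,0,0,0.1,-42,2.6,0,0,0.1,-42,2.6,0,0,0.1,-42,2.6,0,0,0.1,-42,2.6,0,0,0.1,-36,2,0,0,0.1,0,0,0,0,0.1,0,0,0,0]}}

```text
time_s: 6.52
tool_pos: [0.6216, 0.0896, 0.4343]
tool_rot: [-180.0, -0.1, 90.2]
force: [0.2, 0.3, -2.0]
grip_width: 0.0245
grasp_force: 30.0
```

Run:
```python
from h import *
o=env.get_obs(); print(o['tool_pos'],o['force'])
c=cam('wrist','w3'); print(proj(c,o['tool_pos']-np.array([0,0,.3067])),proj(c,[.621,.088,.084]))
```

```text
[0.62155874 0.0896001  0.43431393] [ 0.21425952  0.26034781 -1.9832981 ]
[[282.44361913 198.24936407]] [[281.88551038 188.65824   ]]
```

View pics/w3.png

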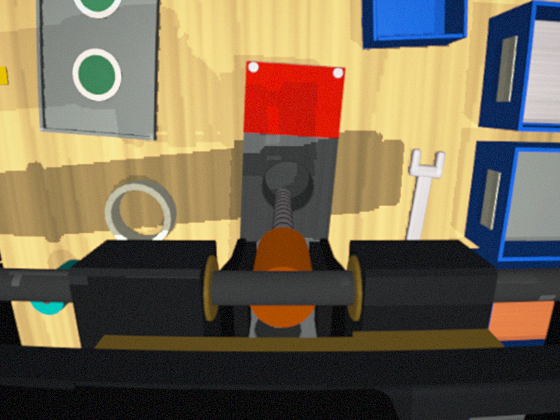

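The bore 1 mouth is at about (287,182) and the tip at (284,192), well within the 47 mm mouth. Probing bore 1.

Call:
{"fn": "step_arm", "kwargs": {"steps": [0.1,0,2,20,0,0.1,0,0,30,0,0.1,0,0,30,0,0.1,0,0,3,0,0.1,0,0,2,0,0.1,0,0,0,0,0.1,0,0,0,0]}}

```text
time_s: 7.45
tool_pos: [0.624, 0.0889, 0.3509]
tool_rot: [179.9, -0.0, 90.2]
force: [-0.8, -0.4, -1.4]
grip_width: 0.0242
grasp_force: 30.0
```

Call:
{"fn": "step_arm", "kwargs": {"steps": [0.1,0,0,1,0,0.1,0,0,1,0,0.1,0,0,1,0,0.1,0,0,0,0,0.1,0,0,0,0]}}

```text
time_s: 8.07
tool_pos: [0.6237, 0.0889, 0.3467]
tool_rot: [-180.0, -0.0, 90.2]
force: [0.6, -0.0, -0.3]
grip_width: 0.0244
grasp_force: 30.0
```

Call:
{"fn": "step_arm", "kwargs": {"steps": [0.1,0,0,3,0,0.1,0,0,3,0,0.1,0,0,1,0,0.1,0,0,1,0,0.1,0,0,1,0,0.1,0,0,0,0,0.1,0,0,0,0]}}

```text
time_s: 8.95
tool_pos: [0.6238, 0.0888, 0.3386]
tool_rot: [180.0, -0.0, 90.2]
force: [-1.1, -0.8, 5.1]
grip_width: 0.0242
grasp_force: 30.0
```

Contact with the tip at 0.032, so bore 1 is 52 mm deep. On to bore 2.

Call:
{"fn": "step_arm", "kwargs": {"steps": [0.1,0,0,0,0,0.1,0,0,0,0,0.1,0,0,-20,0,0.1,0,0,-40,0,0.1,0,0,-20,0,0.1,-38,-2,0,0,0.1,-37,-2,0,0,0.1,0,0,30,0,0.1,0,0,30,0,0.1,0,0,8,0,0.1,0,0,0,0,0.1,0,0,0,0]}}

```text
time_s: 10.45
tool_pos: [0.6204, 0.0139, 0.3513]
tool_rot: [179.9, -0.0, 90.2]
force: [-0.4, 0.4, -1.2]
grip_width: 0.0244
grasp_force: 30.0
```

Call:
{"fn": "step_arm", "kwargs": {"steps": [0.1,0,0,1,0,0.1,0,0,1,0,0.1,0,0,1,0,0.1,0,0,0,0,0.1,0,0,0,0]}}

```text
time_s: 11.08
tool_pos: [0.6199, 0.0138, 0.3468]
tool_rot: [180.0, -0.0, 90.2]
force: [-0.9, -0.4, -1.5]
grip_width: 0.024
grasp_force: 30.0
```

Free at the 40 mm level, so I'll test for 52 mm.

Call:
{"fn": "step_arm", "kwargs": {"steps": [0.1,0,0,3,0,0.1,0,0,3,0,0.1,0,0,1,0,0.1,0,0,1,0,0.1,0,0,1,0,0.1,0,0,0,0,0.1,0,0,0,0]}}

```text
time_s: 11.95
tool_pos: [0.62, 0.0138, 0.3386]
tool_rot: [180.0, -0.0, 90.2]
force: [-2.1, 0.8, 4.5]
grip_width: 0.0244
grasp_force: 30.0
```

Bore 2 is also 52 mm. Now bore 3.

Call:
{"fn": "step_arm", "kwargs": {"steps": [0.1,0,0,0,0,0.1,0,0,0,0,0.1,0,0,-20,0,0.1,0,0,-40,0,0.1,0,0,-20,0,0.1,-38,-2,0,0,0.1,-37,-2,0,0,0.1,0,0,30,0,0.1,0,0,30,0,0.1,0,0,8,0,0.1,0,0,0,0,0.1,0,0,0,0]}}

```text
time_s: 13.45
tool_pos: [0.6163, -0.0611, 0.3505]
tool_rot: [180.0, 0.0, 90.2]
force: [-1.1, -0.5, 2.0]
grip_width: 0.0244
grasp_force: 30.0
```

Call:
{"fn": "step_arm", "kwargs": {"steps": [0.1,0,0,1,0,0.1,0,0,1,0,0.1,0,0,1,0,0.1,0,0,0,0,0.1,0,0,0,0]}}

```text
time_s: 14.08
tool_pos: [0.6165, -0.0615, 0.3503]
tool_rot: [179.8, -0.0, 90.2]
force: [-3.4, -0.9, 13.6]
grip_width: 0.0239
grasp_force: 30.1
```

Contact with the tip at 0.044, so bore 3 is 40 mm. That makes yellow, yellow and blue (65 mm) for bores 1 to 3. Returning the rod.

Call:
{"fn": "step_arm", "kwargs": {"steps": [0.1,0,0,-20,0,0.1,0,0,-40,0,0.1,0,0,-30,0,0.1,44,-1,0,0,0.1,44,-1,0,0,0.1,44,-1,0,0,0.1,44,-1,0,0,0.1,44,-1,0,0,0.1,44,-1,0,0,0.1,44,-1,0,0,0.1,44,-1,0,0,0.1,44,-2,0,0]}}

```text
time_s: 15.58
tool_pos: [0.6049, 0.3363, 0.4372]
tool_rot: [180.0, -0.0, 90.2]
force: [0.4, 0.4, -1.1]
grip_width: 0.0242
grasp_force: 30.0
```

Call:
{"fn": "step_arm", "kwargs": {"steps": [0.1,0,0,0,0,0.1,0,0,0,0,0.1,0,0,0,0]}}

```text
time_s: 15.95
tool_pos: [0.6056, 0.333, 0.4372]
tool_rot: [180.0, 0.0, 90.0]
force: [0.5, -0.7, -0.7]
grip_width: 0.0246
grasp_force: 30.0
```

Run:
```python
from h import *
o=env.get_obs(); print(o['tool_pos'],o['force'])
c=cam('wrist'); print(proj(c,o['tool_pos']-np.array([0,0,.3067])),proj(c,[.606,.335,.05]))
cv2.imwrite('pics/w4.png',cv2.resize(c['image'][120:260,200:370],None,fx=4,fy=4)[:,:,::-1])
```

```text
[0.60562864 0.33302796 0.43717828] [ 0.5388222  -0.65210122 -0.71249777]
[[281.87752962 197.68023824]] [[282.34249974 176.88401947]]
```

View pics/w4.png

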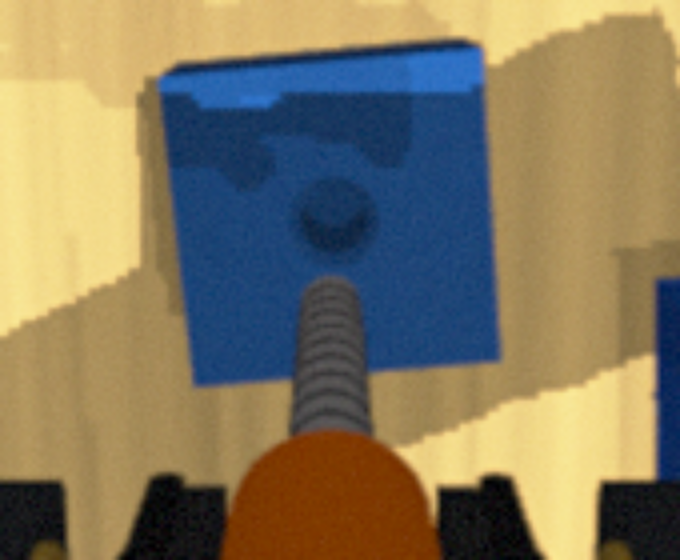

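The tip sits about 23 px below the hole in the image. The hole ellipse at crop (336,217) and the stand edges put it at about (0.607, 0.337). I'll correct the position and lower in stages.

Call:
{"fn": "step_arm", "kwargs": {"steps": [0.1,3.3,0.7,20,0,0.1,0,0,30,0,0.1,0,0,20,0,0.1,0,0,6,0,0.1,0,0,3,0,0.1,0,0,3,0,0.1,0,0,3,0,0.1,0,0,0,0,0.1,0,0,0,0]}}

```text
time_s: 17.12
tool_pos: [0.6059, 0.3379, 0.3519]
tool_rot: [180.0, 0.0, 90.1]
force: [-0.1, -0.8, -0.8]
grip_width: 0.0241
grasp_force: 30.0
```

Call:
{"fn": "step_arm", "kwargs": {"steps": [0.1,0,0,6,0,0.1,0,0,8,0,0.1,0,0,8,0,0.1,0,0,8,0,0.1,0,0,3,0,0.1,0,0,2,0,0.1,0,0,1,0,0.1,0,0,0,0,0.1,0,0,0,0]}}

```text
time_s: 18.25
tool_pos: [0.6057, 0.338, 0.3158]
tool_rot: [180.0, 0.0, 90.2]
force: [0.7, -1.4, -1.8]
grip_width: 0.0244
grasp_force: 30.0
```

Nearly on the floor. Release, go straight up, and head for yellow 2.

Call:
{"fn": "step_arm", "kwargs": {"steps": [0.1,0,0,1,0,0.1,0,0,0,0,0.6,0,0,0,0,0.6,0,0,0,0,0.9,0,0,0,0,0.9,0,0,0,0,0.9,0,0,-10,0,0.9,0,0,-30,0,0.9,0,0,-40,0,0.9,0,0,-40,0,0.9,0,0,0,0,0.9,0,0,0,0]}}

```text
time_s: 19.75
tool_pos: [0.6055, 0.338, 0.4348]
tool_rot: [-180.0, -0.0, 90.2]
force: [-0.3, 0.3, -1.4]
grip_width: 0.0782
grasp_force: 0.0
```

```bash
cat > look.py <<'E'
from h import *
o=env.get_obs(); print(o['time_s'],o['tool_pos'],o['tool_rot'])
c=cam('top')
for col,z in (('red',.089),('yellow',.077),('blue',.065),('orange',.172)):
    for ce,s in blobs(c,col):
        P=ray(c,ce,z)
        if s[4]<210 and P[0]>.38 and P[0]<.7: print(col,ce.round(1),s[4],P.round(4))
E
python3 look.py; python3 -c "
from h import *
s=cam('scene');cv2.imwrite('pics/s5.png',cv2.resize(s['image'][170:350,200:420],None,fx=3,fy=3)[:,:,::-1])"
```

```text
19.75 [0.60554759 0.33800602 0.43477509] [-1.79995562e+02 -7.96562428e-03  9.01598832e+01]
red [437.9 221.8] 173 [ 0.5297 -0.3783  0.089 ]
red [406.9 263.6] 171 [ 0.4198 -0.2986  0.089 ]
yellow [399.8 181.1] 167 [ 0.6352 -0.2814  0.077 ]
yellow [391.4 218. ] 175 [ 0.5373 -0.2605  0.077 ]
blue [168.8 179.8] 65 [0.6265 0.3297 0.065 ]
blue [176.9 196.4] 43 [0.5827 0.3073 0.065 ]
blue [321.2 250.4] 148 [ 0.4475 -0.0782  0.065 ]
blue [356.5 253.2] 152 [ 0.4422 -0.172   0.065 ]
orange [153.1 184.8] 79 [0.6037 0.339  0.172 ]
```

View pics/s5.png

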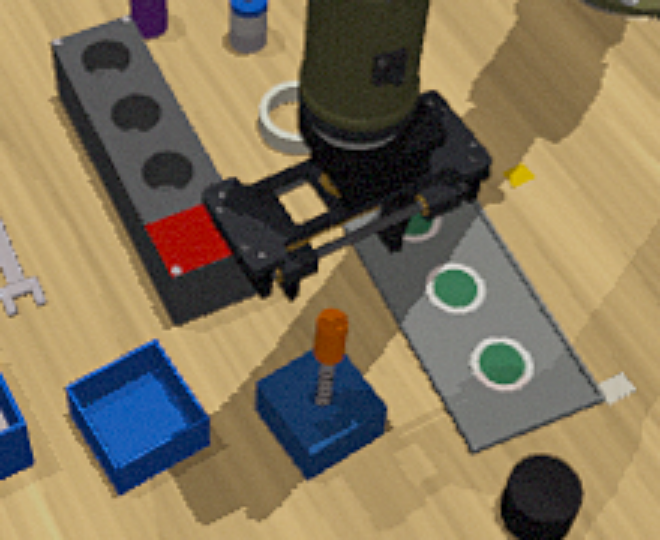

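The rod is back upright. Now the yellow post at (0.537, -0.261).

Call:
{"fn": "step_arm", "kwargs": {"steps": [0.9,-43,-5,0,0,0.9,-43,-5,0,0,0.9,-43,-5,0,0,0.9,-43,-5,0,0,0.9,-43,-5,0,0,0.9,-43,-5,0,0,0.9,-43,-5,0,0,0.9,-43,-5,0,0,0.9,-43,-5,0,0,0.9,-43,-5,0,0,0.9,-43,-5,0,0,0.9,-43,-5,0,0]}}

```text
time_s: 21.35
tool_pos: [0.5466, -0.1792, 0.4336]
tool_rot: [-179.9, -0.0, 90.2]
force: [0.3, 0.4, -0.2]
grip_width: 0.0783
grasp_force: 0.0
```

Call:
{"fn": "step_arm", "kwargs": {"steps": [0.9,-43,-4,30,0,0.9,-40,-4,40,0,0.9,0,0,30,0,0.9,0,0,0,0,0.9,0,0,0,0,0.9,0,0,0,0]}}

```text
time_s: 22.1
tool_pos: [0.5401, -0.2607, 0.3363]
tool_rot: [179.9, 0.0, 90.2]
force: [0.7, 0.4, -0.2]
grip_width: 0.0783
grasp_force: 0.0
```

```bash
cat > wl.py <<'E'
import sys
from h import *
col=sys.argv[1]; z={'red':.089,'yellow':.077,'blue':.065}[col]
o=env.get_obs(); print(o['time_s'],o['tool_pos'],o['tool_rot'])
c=cam('wrist',sys.argv[2])
for ce,s in blobs(c,col,150): print(ce.round(1),s.tolist(),'c',ray(c,ce,z).round(4),'L',ray(c,(s[0],ce[1]),z)[:2].round(4),'R',ray(c,(s[0]+s[2],ce[1]),z)[:2].round(4),'far',ray(c,(ce[0],s[1]),z)[:2].round(4))
E
python3 wl.py yellow w6
```

```text
22.1 [ 0.54010984 -0.26065811  0.3363236 ] [1.79850753e+02 2.43842616e-02 9.02392407e+01]
[278.2 215.6] [250, 188, 58, 56, 2173] c [ 0.5382 -0.2615  0.077 ] L [ 0.5192 -0.2616] R [ 0.5582 -0.2615] far [ 0.5381 -0.2425]
[420.6 242.5] [392, 218, 55, 53, 1879] c [ 0.6371 -0.2808  0.077 ] L [ 0.6169 -0.2808] R [ 0.6561 -0.2809] far [ 0.6353 -0.263 ]
```

View pics/w6.png

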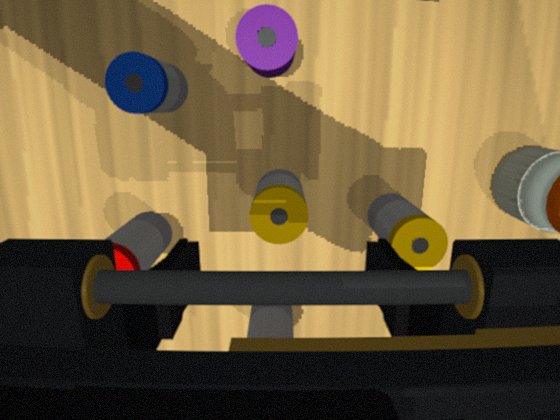

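The yellow cap is centred at (278,216), which gives (0.538, -0.262), in agreement with the top camera. I'll grasp it with the grasp point 4 mm below the cap top.

Call:
{"fn": "step_arm", "kwargs": {"steps": [0.9,-1.5,-2,20,0,0.9,0,0,35,0,0.9,0,0,35,0,0.9,0,0,9,0,0.9,0,0,0,0,0.2,0,0,0,0,0.2,0,0,0,0,0.2,0,0,0,0,0.2,0,0,0,0,0.2,0,0,0,0,0.2,0,0,0,0,0.2,0,0,0,0]}}

```text
time_s: 23.65
tool_pos: [0.5376, -0.2626, 0.2359]
tool_rot: [180.0, -0.0, 90.2]
force: [0.8, 0.6, 0.7]
grip_width: 0.0397
grasp_force: 30.0
```

Call:
{"fn": "step_arm", "kwargs": {"steps": [0.2,0,0,0,0,0.2,0,0,0,0,0.2,0,0,-10,0,0.2,0,0,-30,0,0.2,0,0,-40,0,0.2,0,0,-40,0,0.2,0,0,-20,0,0.2,0,0,0,0]}}

```text
time_s: 24.65
tool_pos: [0.5375, -0.2628, 0.3767]
tool_rot: [179.9, 0.0, 90.2]
force: [-0.3, -0.6, -2.7]
grip_width: 0.0393
grasp_force: 30.0
```

Call:
{"fn": "step_arm", "kwargs": {"steps": [0.2,39,9.5,0,0,0.2,39,9.5,0,0,0.2,39,9.5,0,0,0.2,39,9.5,0,0,0.2,39,9.5,0,0,0.2,39,9.5,0,0,0.2,39,9.5,0,0,0.2,39,9.5,0,0,0.2,39,9.5,0,0,0.2,0,0,0,0,0.2,0,0,0,0,0.2,0,0,0,0]}}

```text
time_s: 26.15
tool_pos: [0.6217, 0.087, 0.3749]
tool_rot: [-179.9, 0.1, 90.0]
force: [-0.2, 0.1, -3.0]
grip_width: 0.0393
grasp_force: 30.0
```

Run:
```python
from h import *
o=env.get_obs(); print(o['tool_pos'],o['force'])
c=cam('wrist','w7'); 
p=o['tool_pos']-np.array([0,0,.2359]); print(proj(c,p),proj(c,[.622,.088,.084]))
```

```text
[0.62165945 0.08698466 0.37488471] [-0.21369514  0.08253305 -3.01643707]
[[282.56289609 224.78062628]] [[283.12851223 201.09788926]]
```

View pics/w7.png

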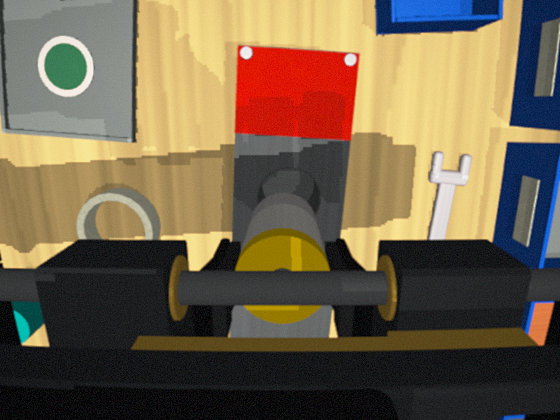

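Run:
```python
from h import *
c=cam('wrist'); 
for n,p in dict(pinmid=(298,56),cornL=(239,44),cornR=(359,52),redL=(234.5,133),redR=(351,140)).items(): print(n,ray(c,p,.084).round(4))
t=cam('top')
h=cv2.cvtColor(t['image'],cv2.COLOR_RGB2HSV); 
m=cv2.inRange(t['image'],np.array([0,0,0]),np.array([95,95,95])); m[:,:]&=255
for X in((.622,.088),(.6185,.0135),(.614,-.061)):
    print('top pred px',proj(t,[*X,.084]).round(1))
w=c['image'][120:240,220:360]; a=cv2.resize(w,None,fx=4,fy=4)
u=cv2.resize(t['image'][155:215,210:345],None,fx=4,fy=4)
u=cv2.convertScaleAbs(u,alpha=1.6); a=cv2.convertScaleAbs(a,alpha=1.8)
H=np.zeros((480+240,560,3),np.uint8); H[:480]=a; H[480:,:540]=u
cv2.imwrite('pics/w8.png',cv2.resize(H,(466,600))[:,:,::-1])
```

```text
pinmid [0.6325 0.1917 0.084 ]
cornL [0.5918 0.1998 0.084 ]
cornR [0.6748 0.1947 0.084 ]
redL [0.587  0.1389 0.084 ]
redR [0.6716 0.1339 0.084 ]
top pred px [[259.7 182.8]]
top pred px [[288.2 184.8]]
top pred px [[316.6 187.1]]
```

View pics/w8.png

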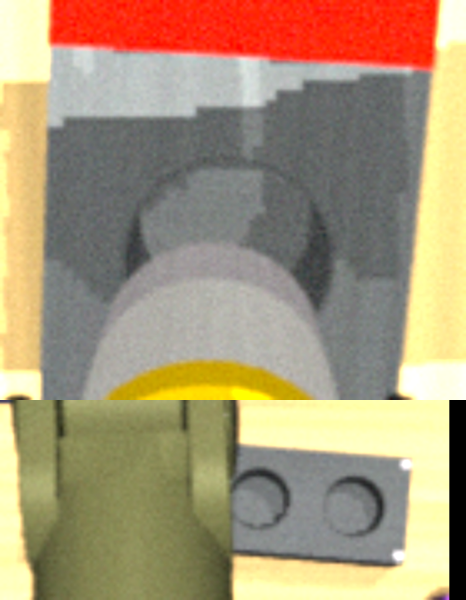

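The bore mouth spans crop 125–332, centred to the right of the post's centre at 215. The base corners give bore 1 at about (0.626, 0.090), so I'll shift and lower to just above the mouth.

Call:
{"fn": "step_arm", "kwargs": {"steps": [0.2,2.5,3.5,20,0,0.2,0,0,20,0,0.2,0,0,10,0,0.2,0,0,3,0,0.2,0,0,3,0,0.2,0,0,2,0,0.2,0,0,2,0,0.2,0,0,0,0,0.2,0,0,0,0]}}

```text
time_s: 27.42
tool_pos: [0.6254, 0.0911, 0.316]
tool_rot: [180.0, -0.0, 90.2]
force: [0.1, -0.1, -2.8]
grip_width: 0.0392
grasp_force: 30.0
```

Already 4 mm inside without contact; continue down.

Call:
{"fn": "step_arm", "kwargs": {"steps": [0.2,0,0,6,0,0.2,0,0,8,0,0.2,0,0,10,0,0.2,0,0,10,0,0.2,0,0,5,0,0.2,0,0,3,0,0.2,0,0,2,0,0.2,0,0,0,0,0.2,0,0,0,0]}}

```text
time_s: 28.55
tool_pos: [0.6255, 0.0912, 0.2721]
tool_rot: [180.0, -0.0, 90.2]
force: [0.6, -0.0, -2.5]
grip_width: 0.0392
grasp_force: 30.0
```

Call:
{"fn": "step_arm", "kwargs": {"steps": [0.2,0,0,2.5,0,0.2,0,0,0,0,0.7,0,0,0,0,0.7,0,0,0,0,0.7,0,0,0,0,0.7,0,0,-10,0,0.7,0,0,-30,0,0.8,0,0,-40,0,0.9,0,0,-35,0,0.9,0,0,0,0]}}

```text
time_s: 29.8
tool_pos: [0.6263, 0.0908, 0.3888]
tool_rot: [179.6, -0.1, 90.1]
force: [-0.1, 0.7, 0.2]
grip_width: 0.0766
grasp_force: 0.0
```

Call:
{"fn": "step_arm", "kwargs": {"steps": [0.9,-41,1.5,0,0,0.9,-41,1.5,0,0,0.9,-41,1.5,0,0,0.9,-41,1.5,0,0,0.9,-41,1.5,0,0,0.9,-41,1,0,0,0.9,-41,1,0,0,0.9,-41,1,0,0,0.9,-41,1,0,0,0.9,-3,0,20,0,0.9,0,0,20,0,0.9,0,0,0,0]}}

```text
time_s: 31.3
tool_pos: [0.6379, -0.2782, 0.3408]
tool_rot: [-179.7, -0.2, 90.3]
force: [0.6, 0.2, 0.4]
grip_width: 0.0782
grasp_force: 0.0
```

```bash
python3 wl.py yellow w9; python3 look.py
```

```text
31.3 [ 0.63792418 -0.27819569  0.34083313] [-179.72303262   -0.19486434   90.30819187]
[280.  228.1] [254, 201, 57, 46, 1341] c [ 0.6353 -0.2884  0.077 ] L [ 0.6172 -0.2885] R [ 0.6567 -0.2883] far [ 0.6352 -0.2691]
31.35 [ 0.63829789 -0.27854299  0.34256163] [-1.79862674e+02 -1.23615967e-01  9.03148241e+01]
yellow [257.9 181.1] 181 [0.6271 0.0932 0.077 ]
blue [321.  250.5] 148 [ 0.4473 -0.0777  0.065 ]
blue [357.  253.5] 135 [ 0.4414 -0.1734  0.065 ]
orange [155.6 185.1] 27 [0.6031 0.333  0.172 ]
```

Call:
{"fn": "step_arm", "kwargs": {"steps": [0.9,0,0,0,0,0.9,0,0,0,0]}}

```text
time_s: 31.65
tool_pos: [0.6382, -0.2805, 0.3452]
tool_rot: [179.9, 0.0, 90.2]
force: [0.1, -0.9, 0.0]
grip_width: 0.0784
grasp_force: 0.0
```

```bash
python3 wl.py yellow w9
```

```text
31.65 [ 0.63820679 -0.28053822  0.34517346] [1.79916016e+02 1.75616046e-02 9.01972280e+01]
[275.8 224.7] [251, 204, 56, 37, 1063] c [ 0.6342 -0.2906  0.077 ] L [ 0.6167 -0.2907] R [ 0.6561 -0.2906] far [ 0.6342 -0.2756]
```

View pics/w9.png

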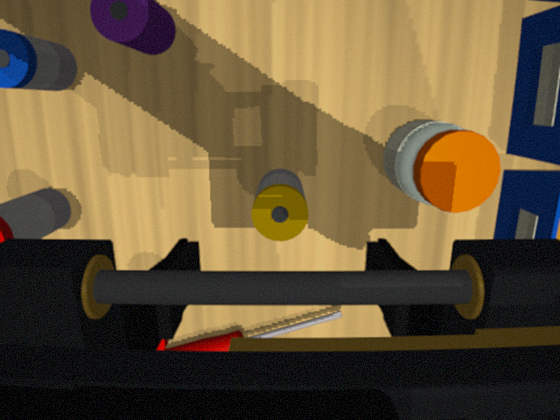

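The cap spans rows 185–240 and is centred at (280,213); a shadow had cut the mask. That gives about (0.6365, -0.282). Grasping.

Call:
{"fn": "step_arm", "kwargs": {"steps": [0.9,-1.5,-1.5,30,0,0.9,0,0,35,0,0.9,0,0,33,0,0.9,0,0,10,0,0.9,0,0,0,0,0.2,0,0,0,0,0.2,0,0,0,0,0.2,0,0,0,0,0.2,0,0,0,0,0.2,0,0,0,0,0.2,0,0,0,0,0.2,0,0,0,0]}}

```text
time_s: 33.2
tool_pos: [0.6365, -0.2823, 0.2364]
tool_rot: [180.0, -0.0, 90.2]
force: [-0.3, 0.1, 1.1]
grip_width: 0.0391
grasp_force: 30.0
```

Call:
{"fn": "step_arm", "kwargs": {"steps": [0.2,0,0,0,0,0.2,0,0,0,0,0.2,0,0,-10,0,0.2,0,0,-30,0,0.2,0,0,-40,0,0.2,0,0,-40,0,0.2,0,0,-20,0,0.2,0,0,0,0]}}

```text
time_s: 34.2
tool_pos: [0.6365, -0.2826, 0.3774]
tool_rot: [179.9, 0.0, 90.2]
force: [-0.2, 0.6, -3.4]
grip_width: 0.0393
grasp_force: 30.0
```

Call:
{"fn": "step_arm", "kwargs": {"steps": [0.2,42.5,-2,0,0,0.2,42.5,-2,0,0,0.2,42.5,-2,0,0,0.2,42.5,-2,0,0,0.2,42.5,-2,0,0,0.2,42.5,-2,0,0,0.2,42.5,-3,0,0,0.2,0,0,0,0,0.2,0,0,20,0,0.2,0,0,15,0,0.2,0,0,10,0,0.2,0,0,0,0]}}

```text
time_s: 35.7
tool_pos: [0.6202, 0.0145, 0.3297]
tool_rot: [-179.9, 0.0, 90.1]
force: [-0.1, 0.1, -2.8]
grip_width: 0.0393
grasp_force: 30.0
```

Run:
```python
from h import *
o=env.get_obs(); print(o['tool_pos'],o['force'])
c=cam('wrist'); 
p=o['tool_pos']-np.array([0,0,.2364]); print(proj(c,p),proj(c,[.6213,.0157,.084]))
cv2.imwrite('pics/w10.png',cv2.convertScaleAbs(cv2.resize(c['image'][100:260,200:370],None,fx=3,fy=3),alpha=1.7)[:,:,::-1])
```

```text
[0.62020056 0.01445236 0.32972748] [-0.06811836  0.12007579 -2.83654618]
[[282.99190322 224.78171392]] [[284.74555971 218.41994342]]
```

View pics/w10.png

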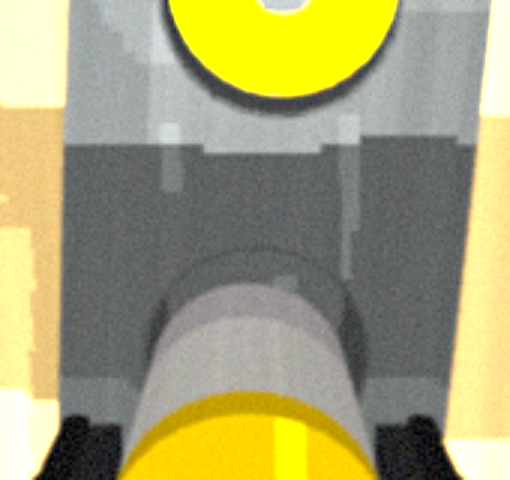

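Bore 2's rim is at crop 147–362 with the post at about 150–350, so I need roughly +1.3 mm in x and +2 mm in y.

Call:
{"fn": "step_arm", "kwargs": {"steps": [0.2,2,1.3,3,0,0.2,0,0,4,0,0.2,0,0,4,0,0.2,0,0,3,0,0.2,0,0,0,0,0.2,0,0,0,0]}}

```text
time_s: 36.5
tool_pos: [0.6219, 0.0171, 0.3174]
tool_rot: [180.0, -0.0, 90.2]
force: [-0.2, -0.1, -2.3]
grip_width: 0.0396
grasp_force: 30.0
```

Call:
{"fn": "step_arm", "kwargs": {"steps": [0.2,0,0,4,0,0.2,0,0,6,0,0.2,0,0,8,0,0.2,0,0,10,0,0.2,0,0,8,0,0.2,0,0,5,0,0.2,0,0,3,0,0.2,0,0,0,0,0.2,0,0,0,0]}}

```text
time_s: 37.62
tool_pos: [0.6221, 0.0171, 0.2736]
tool_rot: [180.0, -0.0, 90.2]
force: [0.2, 0.0, -2.1]
grip_width: 0.0391
grasp_force: 30.0
```

Call:
{"fn": "step_arm", "kwargs": {"steps": [0.2,0,0,3.5,0,0.2,0,0,0,0,0.7,0,0,0,0,0.7,0,0,0,0,0.7,0,0,0,0,0.7,0,0,-10,0,0.7,0,0,-30,0,0.8,0,0,-40,0,0.9,0,0,-35,0,0.9,0,0,0,0]}}

```text
time_s: 38.88
tool_pos: [0.6228, 0.0167, 0.3892]
tool_rot: [179.6, -0.1, 90.1]
force: [0.4, 0.5, -0.2]
grip_width: 0.0766
grasp_force: 0.0
```

Call:
{"fn": "step_arm", "kwargs": {"steps": [0.9,-19,-35,0,0,0.9,-19,-35,0,0,0.9,-19,-35,0,0,0.9,-19,-35,0,0,0.9,-20,-33,0,0,0.9,0,0,25,0,0.9,0,0,25,0,0.9,0,0,0,0,0.9,0,0,0,0,0.9,0,0,0,0]}}

```text
time_s: 40.12
tool_pos: [0.4496, -0.0794, 0.3357]
tool_rot: [179.9, -0.0, 90.2]
force: [-0.6, -0.2, 0.5]
grip_width: 0.0782
grasp_force: 0.0
```

```bash
sed -i 's/150,110),(6/150,60),(6/;s/(24,150,120)/(22,150,50)/;s/(106,150,90)/(106,150,45)/;s/(173,150,110)/(173,150,60)/' h.py; python3 wl.py blue w11; python3 look.py
```

```text
40.125 [ 0.4496412  -0.07937028  0.33572737] [ 1.79904178e+02 -4.26384358e-03  9.01664963e+01]
[278.7 208.4] [252, 181, 55, 56, 2182] c [ 0.4477 -0.0782  0.065 ] L [ 0.429  -0.0783] R [ 0.4676 -0.0782] far [ 0.4477 -0.0586]
[272.5 321. ] [248, 305, 50, 33, 1322] c [ 0.4429 -0.168   0.065 ] L [ 0.424  -0.1681] R [ 0.4625 -0.168 ] far [ 0.443  -0.1542]
40.175 [ 0.4495795  -0.0793562   0.33562976] [ 1.79911255e+02 -7.12879076e-03  9.01662174e+01]
red [437.7 221.9] 183 [ 0.5297 -0.3777  0.089 ]
red [406.8 263.5] 177 [ 0.4201 -0.2983  0.089 ]
yellow [257.9 181. ] 180 [0.6272 0.0932 0.077 ]
yellow [287.3 183.2] 182 [0.6232 0.0156 0.077 ]
blue [533.8 266. ] 83 [ 0.4182 -0.6427  0.065 ]
orange [153.4 184.7] 78 [0.6039 0.3381 0.172 ]
```

Blue is at (0.448, -0.078), both views agreeing. Grasp and lift.

Call:
{"fn": "step_arm", "kwargs": {"steps": [0.9,1.2,-1.6,30,0,0.9,0,0,35,0,0.9,0,0,33,0,0.9,0,0,12,0,0.9,0,0,0,0,0.2,0,0,0,0,0.2,0,0,0,0,0.2,0,0,0,0,0.2,0,0,0,0,0.2,0,0,0,0,0.2,0,0,0,0,0.2,0,0,0,0]}}

```text
time_s: 41.72
tool_pos: [0.4476, -0.0781, 0.2249]
tool_rot: [180.0, -0.0, 90.2]
force: [-1.5, 0.9, 2.7]
grip_width: 0.0392
grasp_force: 30.0
```

Call:
{"fn": "step_arm", "kwargs": {"steps": [0.2,0,0,0,0,0.2,0,0,0,0,0.2,0,0,-10,0,0.2,0,0,-30,0,0.2,0,0,-40,0,0.2,0,0,-40,0,0.2,0,0,-20,0,0.2,0,0,0,0]}}

```text
time_s: 42.72
tool_pos: [0.4479, -0.0784, 0.3661]
tool_rot: [179.8, -0.0, 90.2]
force: [0.2, 0.8, -4.4]
grip_width: 0.0394
grasp_force: 30.0
```

Call:
{"fn": "step_arm", "kwargs": {"steps": [0.2,4,34,0,0,0.2,4,34,0,0,0.2,4,34,0,0,0.2,4,34,0,0,0.2,3.5,34,0,0,0.2,0,0,0,0,0.2,0,0,20,0,0.2,0,0,15,0,0.2,0,0,10,0,0.2,0,0,0,0,0.2,0,0,0,0]}}

```text
time_s: 44.1
tool_pos: [0.6176, -0.0582, 0.3203]
tool_rot: [179.9, -0.0, 90.2]
force: [-0.4, 0.1, -3.2]
grip_width: 0.0392
grasp_force: 30.0
```

Run:
```python
from h import *
o=env.get_obs(); print(o['tool_pos'],o['force'])
c=cam('wrist'); 
p=o['tool_pos']-np.array([0,0,.2249]); print(proj(c,p),proj(c,[.6176,-.059,.084]))
cv2.imwrite('pics/w12.png',cv2.convertScaleAbs(cv2.resize(c['image'][100:260,200:370],None,fx=3,fy=3),alpha=1.7)[:,:,::-1])
```

```text
[ 0.61762836 -0.05821156  0.3203397 ] [-0.37394599  0.09310832 -3.17612863]
[[281.58676902 231.0189239 ]] [[281.56803563 226.22759534]]
```

View pics/w12.png

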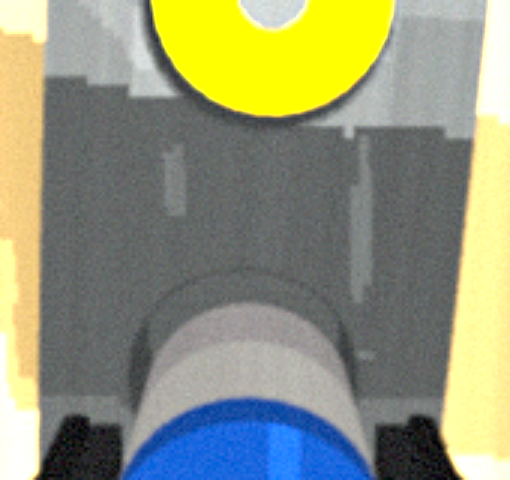

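The blue post is centred over bore 3 (rim 133–357, post centred at about 247). Lowering.

Call:
{"fn": "step_arm", "kwargs": {"steps": [0.2,0.5,0,4,0,0.2,0,0,4,0,0.2,0,0,4,0,0.2,0,0,3,0,0.2,0,0,0,0,0.2,0,0,0,0]}}

```text
time_s: 44.9
tool_pos: [0.6176, -0.0577, 0.3048]
tool_rot: [180.0, -0.0, 90.2]
force: [0.7, -0.4, -2.6]
grip_width: 0.0393
grasp_force: 30.0
```

Call:
{"fn": "step_arm", "kwargs": {"steps": [0.2,0,0,5,0,0.2,0,0,8,0,0.2,0,0,8,0,0.2,0,0,6,0,0.2,0,0,3,0,0.2,0,0,2,0,0.2,0,0,0,0,0.2,0,0,0,0]}}

```text
time_s: 45.9
tool_pos: [0.6176, -0.0577, 0.273]
tool_rot: [180.0, -0.0, 90.2]
force: [0.4, 0.4, -3.0]
grip_width: 0.0395
grasp_force: 30.0
```

Call:
{"fn": "step_arm", "kwargs": {"steps": [0.2,0,0,3.5,0,0.2,0,0,0,0,0.7,0,0,0,0,0.7,0,0,0,0,0.7,0,0,0,0,0.7,0,0,-10,0,0.7,0,0,-30,0,0.8,0,0,-40,0,0.9,0,0,-35,0,0.9,0,0,0,0]}}

```text
time_s: 47.15
tool_pos: [0.6184, -0.0583, 0.3886]
tool_rot: [179.6, -0.0, 90.1]
force: [0.4, 0.0, -0.9]
grip_width: 0.0767
grasp_force: 0.0
```

Call:
{"fn": "step_arm", "kwargs": {"steps": [0.9,-23,-35,0,0,0.9,-23,-35,0,0,0.9,-23,-35,0,0,0.9,-23,-35,0,0,0.9,-22.5,-35,0,0,0.9,0,0,25,0,0.9,0,0,25,0,0.9,0,0,0,0,0.9,0,0,0,0,0.9,0,0,0,0]}}

```text
time_s: 48.4
tool_pos: [0.4433, -0.1727, 0.3352]
tool_rot: [179.9, 0.0, 90.2]
force: [0.2, 0.5, -0.4]
grip_width: 0.0785
grasp_force: 0.0
```

```bash
python3 wl.py blue w13; python3 look.py
```

```text
48.4 [ 0.44328861 -0.1727413   0.33520682] [1.79906238e+02 1.24919310e-02 9.01751474e+01]
[556.5  39.2] [552, 17, 8, 45, 230] c [ 0.6253 -0.055   0.065 ] L [ 0.6221 -0.0552] R [ 0.6279 -0.0548] far [ 0.6236 -0.041 ]
[280.8 210.1] [254, 183, 55, 56, 2189] c [ 0.4428 -0.1728  0.065 ] L [ 0.424  -0.1728] R [ 0.4626 -0.1727] far [ 0.4428 -0.1534]
48.45 [ 0.44326092 -0.1727423   0.33513557] [1.79907494e+02 8.91908268e-03 9.01705011e+01]
red [437.6 221.9] 182 [ 0.5296 -0.3775  0.089 ]
yellow [257.9 181. ] 181 [0.6273 0.0933 0.077 ]
yellow [287.3 183.2] 182 [0.6232 0.0156 0.077 ]
blue [316.7 185.6] 190 [ 0.6196 -0.0632  0.065 ]
blue [353.6 253.1] 85 [ 0.4421 -0.1645  0.065 ]
blue [362.  253.7] 31 [ 0.4411 -0.1867  0.065 ]
orange [153.6 184.8] 76 [0.6038 0.3377 0.172 ]
```

Call:
{"fn": "step_arm", "kwargs": {"steps": [0.9,0,-0.3,30,0,0.9,0,0,35,0,0.9,0,0,33,0,0.9,0,0,12,0,0.9,0,0,0,0,0.2,0,0,0,0,0.2,0,0,0,0,0.2,0,0,0,0,0.2,0,0,0,0,0.2,0,0,0,0,0.2,0,0,0,0,0.2,0,0,0,0]}}

```text
time_s: 50.0
tool_pos: [0.4427, -0.1726, 0.2244]
tool_rot: [180.0, -0.0, 90.2]
force: [0.5, 0.7, 2.8]
grip_width: 0.0394
grasp_force: 30.0
```

Call:
{"fn": "step_arm", "kwargs": {"steps": [0.2,0,0,0,0,0.2,0,0,0,0,0.2,0,0,-10,0,0.2,0,0,-30,0,0.2,0,0,-40,0,0.2,0,0,-40,0,0.2,0,0,0,0,0.2,0,0,0,0]}}

```text
time_s: 51.0
tool_pos: [0.4419, -0.1724, 0.3432]
tool_rot: [-179.9, -0.0, 90.2]
force: [-0.2, 0.1, -3.1]
grip_width: 0.0394
grasp_force: 30.0
```

Call:
{"fn": "step_arm", "kwargs": {"steps": [0.2,43,0,0,0,0.2,43,0,0,0,0.2,43,0,0,0,0.2,43,0,0,0,0.2,43,0,0,0,0.2,43,0,0,0,0.2,43,0,0,0,0.2,43,0,0,0,0.2,43,0,0,0,0.2,43,0,0,0,0.2,43,0,0,0,0.2,43,0,0,0]}}

```text
time_s: 52.5
tool_pos: [0.4405, 0.3441, 0.3415]
tool_rot: [-179.8, 0.2, 90.1]
force: [0.5, 0.6, -2.4]
grip_width: 0.0395
grasp_force: 30.0
```

Call:
{"fn": "step_arm", "kwargs": {"steps": [0.2,12,-4,20,0,0.2,0,-2,20,0,0.2,0,0,0,0,0.2,0,0,0,0,0.2,0,0,0,0]}}

```text
time_s: 53.12
tool_pos: [0.4355, 0.3552, 0.305]
tool_rot: [179.9, -0.1, 90.1]
force: [0.1, -0.8, -3.0]
grip_width: 0.0396
grasp_force: 30.0
```

```bash
cat > sp.py <<'E'
import sys
from h import *
o=env.get_obs(); print(o['time_s'],o['tool_pos'],o['force'])
c=cam('wrist',sys.argv[1])
h=cv2.cvtColor(c['image'],cv2.COLOR_RGB2HSV)
m=cv2.inRange(h,np.array((65,80,25)),np.array((90,255,255)))
n,l,s,ce=cv2.connectedComponentsWithStats(m)
for i in range(1,n):
    if s[i,4]>200: print(ce[i].round(1),s[i].tolist(),'c',ray(c,ce[i],.005)[:2].round(4),'L',ray(c,(s[i,0],ce[i][1]),.005)[:2].round(4),'R',ray(c,(s[i,0]+s[i,2],ce[i][1]),.005)[:2].round(4),'far',ray(c,(ce[i][0],s[i,1]),.005)[:2].round(4))
E
python3 sp.py w14
```

```text
53.125 [0.43550891 0.35515568 0.30501205] [ 0.12155703 -0.81242063 -2.97402674]
[282.6 183.7] [257, 162, 52, 44, 1828] c [0.4361 0.3683] L [0.4164 0.3683] R [0.4565 0.3683] far [0.4361 0.3851]
```

Call:
{"fn": "step_arm", "kwargs": {"steps": [0.2,10.3,1,20,0,0.2,0,0,25,0,0.2,0,0,18,0,0.2,0,0,6,0,0.2,0,0,3,0,0.2,0,0,1,0,0.2,0,0,0,0,0.2,0,0,0,0]}}

```text
time_s: 54.18
tool_pos: [0.4362, 0.3658, 0.2319]
tool_rot: [180.0, -0.0, 90.2]
force: [-0.0, -0.6, -2.7]
grip_width: 0.0391
grasp_force: 30.0
```

Call:
{"fn": "step_arm", "kwargs": {"steps": [0.2,0,0,1.5,0,0.2,0,0,1,0,0.2,0,0,0,0,0.7,0,0,0,0,0.7,0,0,0,0,0.7,0,0,0,0,0.7,0,0,-10,0,0.8,0,0,-30,0,0.9,0,0,-40,0,0.9,0,0,-40,0,0.9,-42,-1,0,0,0.9,-42,-1,0,0]}}

```text
time_s: 55.68
tool_pos: [0.4343, 0.2809, 0.3502]
tool_rot: [179.9, -0.1, 90.2]
force: [0.3, 0.2, 0.5]
grip_width: 0.0781
grasp_force: 0.0
```

Call:
{"fn": "step_arm", "kwargs": {"steps": [0.9,-43,-1,0,0,0.9,-43,-1,0,0,0.9,-43,-1,0,0,0.9,-43,-1,0,0,0.9,-43,-1,0,0,0.9,-43,-1,0,0,0.9,-43,-1,0,0,0.9,-43,-1,0,0,0.9,-43,-1,0,0,0.9,-43,-1,0,0,0.9,-43,-1,0,0,0.9,-43,-1,0,0]}}

```text
time_s: 57.18
tool_pos: [0.4234, -0.2359, 0.3496]
tool_rot: [179.9, -0.0, 90.2]
force: [1.0, -0.7, -0.8]
grip_width: 0.0785
grasp_force: 0.0
```

Call:
{"fn": "step_arm", "kwargs": {"steps": [0.9,-43,-1,0,0,0.9,-25,0,0,0,0.9,0,0,0,0,0.9,0,0,0,0,0.9,0,0,0,0]}}

```text
time_s: 57.8
tool_pos: [0.4233, -0.3011, 0.3488]
tool_rot: [180.0, -0.1, 90.3]
force: [0.7, 0.6, 0.5]
grip_width: 0.0782
grasp_force: 0.0
```

```bash
python3 wl.py red w15; python3 look.py
```

```text
57.8 [ 0.42325779 -0.30114878  0.34876908] [ 1.79968175e+02 -7.11259618e-02  9.02828172e+01]
[278.6 211.2] [250, 182, 58, 59, 2427] c [ 0.421  -0.2987  0.089 ] L [ 0.4018 -0.2988] R [ 0.4408 -0.2986] far [ 0.421  -0.2787]
57.85 [ 0.4232226  -0.30125982  0.34878487] [ 1.79968372e+02 -6.30711382e-02  9.02792823e+01]
red [437.7 221.4] 170 [ 0.5309 -0.3777  0.089 ]
red [406.9 263.6] 171 [ 0.4199 -0.2984  0.089 ]
yellow [257.9 181.1] 181 [0.6271 0.0932 0.077 ]
yellow [287.3 183.2] 182 [0.6232 0.0156 0.077 ]
blue [316.7 185.7] 192 [ 0.6193 -0.0631  0.065 ]
blue [174.2 248.1] 167 [0.4459 0.3103 0.065 ]
blue [534.7 266. ] 84 [ 0.4183 -0.6453  0.065 ]
orange [153.4 184.7] 81 [0.604  0.3383 0.172 ]
```

The blue post on the tray has been knocked to (0.446, 0.310), so I'll mend that after this red post, which goes on spot 3.

Call:
{"fn": "step_arm", "kwargs": {"steps": [0.9,2.3,-2,30,0,0.9,0,0,35,0,0.9,0,0,25,0,0.9,0,0,9,0,0.9,0,0,0,0,0.2,0,0,0,0,0.2,0,0,0,0,0.2,0,0,0,0,0.2,0,0,0,0,0.2,0,0,0,0,0.2,0,0,0,0,0.2,0,0,0,0]}}

```text
time_s: 59.4
tool_pos: [0.4209, -0.3001, 0.2498]
tool_rot: [180.0, -0.0, 90.2]
force: [-0.2, 0.9, 1.5]
grip_width: 0.0392
grasp_force: 30.1
```

Call:
{"fn": "step_arm", "kwargs": {"steps": [0.2,0,0,0,0,0.2,0,0,0,0,0.2,0,0,-10,0,0.2,0,0,-30,0,0.2,0,0,-40,0,0.2,0,0,-40,0,0.2,0,0,0,0,0.2,0,0,0,0]}}

```text
time_s: 60.4
tool_pos: [0.4205, -0.2998, 0.369]
tool_rot: [-180.0, -0.1, 90.2]
force: [-0.5, 0.3, -2.6]
grip_width: 0.0393
grasp_force: 30.1
```

Call:
{"fn": "step_arm", "kwargs": {"steps": [0.2,43,0,0,0,0.2,43,0,0,0,0.2,43,0,0,0,0.2,43,0,0,0,0.2,43,0,0,0,0.2,43,0,0,0,0.2,43,0,0,0,0.2,43,0,0,0,0.2,43,0,0,0,0.2,43,0,0,0,0.2,43,0,0,0,0.2,13,0,0,0]}}

```text
time_s: 61.9
tool_pos: [0.4184, 0.1884, 0.3676]
tool_rot: [-179.8, 0.1, 90.4]
force: [-0.1, -1.3, -2.7]
grip_width: 0.0393
grasp_force: 30.2
```

Call:
{"fn": "step_arm", "kwargs": {"steps": [0.2,0,0,20,0,0.2,0,0,20,0,0.2,0,0,0,0,0.2,0,0,0,0,0.2,0,0,0,0]}}

```text
time_s: 62.52
tool_pos: [0.4199, 0.1858, 0.3305]
tool_rot: [179.9, -0.0, 90.1]
force: [-0.3, -1.1, -2.0]
grip_width: 0.0393
grasp_force: 30.2
```

```bash
python3 sp.py w16; python3 look.py
```

```text
62.525 [0.41985949 0.18577903 0.33053497] [-0.34659592 -1.1301942  -1.96583216]
[292.1  76. ] [268, 48, 51, 54, 2026] c [0.4278 0.2803] L [0.4089 0.2803] R [0.4491 0.2804] far [0.4277 0.3014]
[283.2 176.7] [259, 157, 49, 40, 1476] c [0.421  0.1997] L [0.4008 0.1997] R [0.4418 0.1998] far [0.421  0.2162]
62.575 [0.41981832 0.18584589 0.33053483] [ 1.79933104e+02 -4.57292072e-02  9.01452787e+01]
red [437.7 221.9] 182 [ 0.5296 -0.3777  0.089 ]
yellow [257.9 181.1] 182 [0.6271 0.0932 0.077 ]
yellow [287.3 183.2] 183 [0.6231 0.0157 0.077 ]
blue [316.6 185.6] 192 [ 0.6196 -0.063   0.065 ]
blue [174.2 248.2] 166 [0.4457 0.3103 0.065 ]
blue [534.7 266. ] 83 [ 0.4184 -0.6453  0.065 ]
orange [153.5 184.7] 78 [0.604  0.3379 0.172 ]
```

Call:
{"fn": "step_arm", "kwargs": {"steps": [0.2,9,1,20,0,0.2,0,0,25,0,0.2,0,0,18,0,0.2,0,0,6,0,0.2,0,0,3,0,0.2,0,0,2,0,0.2,0,0,0,0,0.2,0,0,0,0]}}

```text
time_s: 63.62
tool_pos: [0.4206, 0.195, 0.2562]
tool_rot: [180.0, -0.0, 90.2]
force: [-0.2, -0.3, -2.2]
grip_width: 0.0393
grasp_force: 30.2
```

Call:
{"fn": "step_arm", "kwargs": {"steps": [0.2,0,0,1.5,0,0.2,0,0,0,0,0.2,0,0,0,0,0.7,0,0,0,0,0.7,0,0,0,0,0.7,0,0,0,0,0.7,0,0,-10,0,0.8,0,0,-30,0,0.9,0,0,-40,0,0.9,0,0,-15,0,0.9,0,0,0,0]}}

```text
time_s: 65.0
tool_pos: [0.4208, 0.195, 0.3502]
tool_rot: [179.9, -0.1, 90.2]
force: [0.3, 0.2, -0.6]
grip_width: 0.0775
grasp_force: 0.0
```

Call:
{"fn": "step_arm", "kwargs": {"steps": [0.9,38,8,0,0,0.9,38,8,0,0,0.9,38,8,0,0,0.9,0,0,0,0,0.9,0,0,0,0,0.9,0,0,0,0]}}

```text
time_s: 65.75
tool_pos: [0.4443, 0.3075, 0.3487]
tool_rot: [-180.0, 0.1, 90.1]
force: [-0.4, -0.6, -0.9]
grip_width: 0.0783
grasp_force: 0.0
```

```bash
python3 wl.py blue w17; python3 look.py
```

```text
65.75 [0.44425655 0.30752659 0.34868289] [-1.79955202e+02  5.46771688e-02  9.00549194e+01]
[480.1 160.2] [420, 109, 123, 108, 9750] c [0.5884 0.3414 0.065 ] L [0.5435 0.341 ] R [0.6377 0.3421] far [0.5839 0.3778]
[286.3 202.1] [260, 175, 54, 55, 2129] c [0.4471 0.3097 0.065 ] L [0.4278 0.3097] R [0.4675 0.3097] far [0.4471 0.3298]
[554.2 221.8] [548, 202, 12, 38, 367] c [0.6561 0.2941 0.065 ] L [0.6508 0.2941] R [0.6611 0.2941] far [0.6529 0.31  ]
65.8 [0.44427951 0.30764731 0.34899274] [-1.79976284e+02  2.55723399e-02  9.00603798e+01]
red [437.6 221.9] 184 [ 0.5295 -0.3776  0.089 ]
red [217.  259.8] 183 [0.4199 0.1937 0.089 ]
yellow [257.9 181. ] 181 [0.6273 0.0931 0.077 ]
yellow [287.3 183.2] 181 [0.6232 0.0156 0.077 ]
blue [316.6 185.6] 191 [ 0.6195 -0.063   0.065 ]
blue [175.2 248.1] 141 [0.4459 0.3077 0.065 ]
orange [153.5 184.6] 78 [0.6041 0.338  0.172 ]
```

View pics/w17.png

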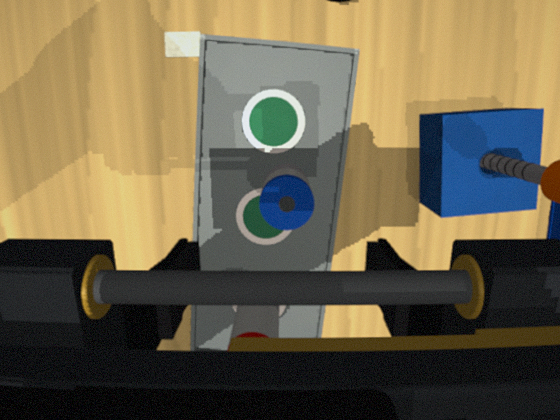

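Blue stands upright at (286,203), leaning over the edge of spot 2; spot 1 is free at (273,121). I'll regrasp it and move it to spot 1.

Call:
{"fn": "step_arm", "kwargs": {"steps": [0.9,2,2.6,30,0,0.9,0,0,35,0,0.9,0,0,35,0,0.9,0,0,17,0,0.9,0,0,0,0,0.2,0,0,0,0,0.2,0,0,0,0,0.2,0,0,0,0,0.2,0,0,0,0,0.2,0,0,0,0,0.2,0,0,0,0,0.2,0,0,0,0]}}

```text
time_s: 67.35
tool_pos: [0.4469, 0.311, 0.2325]
tool_rot: [180.0, -0.0, 90.2]
force: [-0.2, 0.6, 2.4]
grip_width: 0.0393
grasp_force: 30.0
```

Call:
{"fn": "step_arm", "kwargs": {"steps": [0.2,0,0,0,0,0.2,0,0,0,0,0.2,0,0,-10,0,0.2,0,0,-20,0,0.2,28,-5.5,0,0,0.2,27.5,-5.5,0,0,0.2,0,0,0,0,0.2,0,0,0,0]}}

```text
time_s: 68.35
tool_pos: [0.4356, 0.3656, 0.2619]
tool_rot: [-180.0, 0.1, 90.1]
force: [0.8, 0.3, -3.0]
grip_width: 0.039
grasp_force: 30.0
```

Call:
{"fn": "step_arm", "kwargs": {"steps": [0.2,0,0,15,0,0.2,0,0,9,0,0.2,0,0,3,0,0.2,0,0,2,0,0.2,0,0,0,0,0.7,0,0,0,0,0.7,0,0,0,0,0.7,0,0,0,0,0.7,0,0,-10,0,0.8,0,0,-30,0,0.9,0,0,-40,0,0.9,0,0,-40,0]}}

```text
time_s: 69.85
tool_pos: [0.4356, 0.3663, 0.3553]
tool_rot: [180.0, -0.0, 90.2]
force: [0.5, 0.7, -0.6]
grip_width: 0.0767
grasp_force: 0.0
```

Call:
{"fn": "step_arm", "kwargs": {"steps": [0.9,-43,5.5,0,0,0.9,-43,5.5,0,0,0.9,-43,5.5,0,0,0.9,-43,5.5,0,0,0.9,-43,5.5,0,0,0.9,-43,5.5,0,0,0.9,-43,5.5,0,0,0.9,-43,5.5,0,0,0.9,-43,5.5,0,0,0.9,-43,5.5,0,0,0.9,-43,5.5,0,0,0.9,-43,5.5,0,0]}}

```text
time_s: 71.35
tool_pos: [0.5031, -0.1509, 0.3543]
tool_rot: [179.9, -0.0, 90.2]
force: [-0.7, 0.6, 0.5]
grip_width: 0.0782
grasp_force: 0.0
```

Call:
{"fn": "step_arm", "kwargs": {"steps": [0.9,-43,5.5,0,0,0.9,-43,5.5,0,0,0.9,-43,5.5,0,0,0.9,-43,5.5,0,0,0.9,-43,5.5,0,0,0.9,-13,2,0,0,0.9,0,0,0,0,0.9,0,0,0,0,0.9,0,0,0,0]}}

```text
time_s: 72.47
tool_pos: [0.5338, -0.3757, 0.3534]
tool_rot: [180.0, -0.1, 90.3]
force: [-0.3, -0.1, 0.5]
grip_width: 0.0781
grasp_force: 0.0
```

```bash
python3 wl.py red w18; python3 look.py
```

```text
72.475 [ 0.53379055 -0.37565717  0.35343329] [ 1.79959818e+02 -7.11420677e-02  9.02959001e+01]
[277.7 216.3] [250, 188, 57, 58, 2314] c [ 0.531  -0.3781  0.089 ] L [ 0.5119 -0.3782] R [ 0.5511 -0.378 ] far [ 0.5309 -0.3582]
[311.4 258.7] [249, 238, 107, 34, 1963] c [ 0.555  -0.4094  0.089 ] L [ 0.5106 -0.4096] R [ 0.5868 -0.4094] far [ 0.5546 -0.3938]
72.525 [ 0.53370736 -0.37589098  0.35345804] [ 1.79960436e+02 -5.69692975e-02  9.02793790e+01]
red [448.6 211. ] 158 [ 0.5585 -0.406   0.089 ]
red [437.5 221.9] 175 [ 0.5295 -0.3772  0.089 ]
red [457.2 224.3] 57 [ 0.5243 -0.4287  0.089 ]
red [217.1 259.8] 173 [0.4199 0.1934 0.089 ]
yellow [257.9 181.1] 182 [0.6271 0.0933 0.077 ]
yellow [287.3 183.2] 182 [0.6232 0.0156 0.077 ]
blue [316.6 185.6] 193 [ 0.6195 -0.063   0.065 ]
blue [152.8 252. ] 170 [0.4347 0.3661 0.065 ]
orange [153.4 184.7] 79 [0.6039 0.3381 0.172 ]
```

Call:
{"fn": "step_arm", "kwargs": {"steps": [0.9,-2.3,-2.6,30,0,0.9,0,0,35,0,0.9,0,0,28,0,0.9,0,0,11,0,0.9,0,0,0,0,0.2,0,0,0,0,0.2,0,0,0,0,0.2,0,0,0,0,0.2,0,0,0,0,0.2,0,0,0,0,0.2,0,0,0,0,0.2,0,0,0,0]}}

```text
time_s: 74.08
tool_pos: [0.5307, -0.3797, 0.2494]
tool_rot: [180.0, 0.0, 90.2]
force: [0.2, -0.0, 1.4]
grip_width: 0.0395
grasp_force: 30.0
```

Call:
{"fn": "step_arm", "kwargs": {"steps": [0.2,0,0,0,0,0.2,0,0,0,0,0.2,0,0,-10,0,0.2,0,0,-30,0,0.2,0,0,-40,0,0.2,0,0,-40,0,0.2,0,0,-10,0,0.2,0,0,0,0]}}

```text
time_s: 75.08
tool_pos: [0.5304, -0.3795, 0.3788]
tool_rot: [-180.0, -0.0, 90.2]
force: [-0.8, -0.6, -2.1]
grip_width: 0.0395
grasp_force: 30.0
```

Call:
{"fn": "step_arm", "kwargs": {"steps": [0.2,43,-8.5,0,0,0.2,43,-8.5,0,0,0.2,43,-8.5,0,0,0.2,43,-8.5,0,0,0.2,43,-8.5,0,0,0.2,43,-8.5,0,0,0.2,43,-8.5,0,0,0.2,43,-8.5,0,0,0.2,43,-8.5,0,0,0.2,43,-8.5,0,0,0.2,43,-8.5,0,0,0.2,43,-8.5,0,0]}}

```text
time_s: 76.58
tool_pos: [0.4259, 0.1373, 0.3771]
tool_rot: [-179.8, 0.1, 90.2]
force: [-0.6, -0.1, -2.5]
grip_width: 0.0393
grasp_force: 30.0
```

Call:
{"fn": "step_arm", "kwargs": {"steps": [0.2,43,0,0,0,0.2,43,0,0,0,0.2,43,0,0,0,0.2,5,0,0,0,0.2,0,0,0,0,0.2,0,0,20,0,0.2,0,0,25,0,0.2,0,0,0,0,0.2,0,0,0,0,0.2,0,0,0,0]}}

```text
time_s: 77.82
tool_pos: [0.4272, 0.27, 0.3354]
tool_rot: [179.9, -0.1, 90.1]
force: [-0.4, 0.1, -2.3]
grip_width: 0.0391
grasp_force: 30.0
```

```bash
python3 sp.py w19; python3 look.py
```

```text
77.825 [0.42723356 0.26997342 0.33544717] [-0.42744332  0.11906489 -2.34458641]
[283.2 176. ] [260, 156, 47, 40, 1483] c [0.4286 0.2838] L [0.4089 0.2838] R [0.4488 0.2838] far [0.4286 0.3008]
77.875 [0.42713479 0.27007095 0.33535827] [ 1.79915078e+02 -7.05675655e-02  9.01439671e+01]
red [183.5 259.8] 29 [0.4182 0.2798 0.089 ]
red [216.9 259.9] 179 [0.4196 0.1938 0.089 ]
yellow [257.9 181.1] 182 [0.6271 0.0931 0.077 ]
yellow [287.3 183.2] 181 [0.6233 0.0157 0.077 ]
blue [316.6 185.6] 193 [ 0.6196 -0.0629  0.065 ]
blue [150.6 248.4] 54 [0.4442 0.3721 0.065 ]
orange [153.5 184.6] 79 [0.6041 0.3379 0.172 ]
```

Call:
{"fn": "step_arm", "kwargs": {"steps": [0.2,9,1.3,20,0,0.2,0,0,25,0,0.2,0,0,22,0,0.2,0,0,8,0,0.2,0,0,3,0,0.2,0,0,1,0,0.2,0,0,0,0,0.2,0,0,0,0]}}

```text
time_s: 78.92
tool_pos: [0.4282, 0.2792, 0.2558]
tool_rot: [180.0, -0.0, 90.2]
force: [-0.2, -0.0, -2.7]
grip_width: 0.0393
grasp_force: 30.0
```

Call:
{"fn": "step_arm", "kwargs": {"steps": [0.2,0,0,2,0,0.2,0,0,0,0,0.2,0,0,0,0,0.7,0,0,0,0,0.7,0,0,0,0,0.7,0,0,0,0,0.7,0,0,-10,0,0.8,0,0,-30,0,0.9,0,0,-40,0,0.9,0,0,-30,0,0.9,0,0,0,0]}}

```text
time_s: 80.3
tool_pos: [0.4289, 0.2795, 0.3667]
tool_rot: [179.7, -0.2, 90.2]
force: [-0.2, -0.2, -0.7]
grip_width: 0.0775
grasp_force: 0.0
```

Call:
{"fn": "step_arm", "kwargs": {"steps": [0.9,-40,0,0,0,0.9,-40,0,0,0,0.9,-40,0,0,0,0.9,-40,0,0,0,0.9,-40,0,0,0,0.9,-40,0,0,0,0.9,-40,0,0,0,0.9,-40,0,0,0,0.9,0,0,0,0,0.9,0,0,0,0,0.9,0,0,0,0]}}

```text
time_s: 81.68
tool_pos: [0.4289, -0.0397, 0.3629]
tool_rot: [-180.0, 0.0, 90.3]
force: [-0.0, 0.4, -0.9]
grip_width: 0.0784
grasp_force: 0.0
```

```bash
python3 look.py; python3 -c "
from h import *
s=cam('scene');cv2.imwrite('pics/s20.png',cv2.resize(s['image'][130:340,180:440],None,fx=2.8,fy=2.8)[:,:,::-1])"
```

```text
81.675 [ 0.42888837 -0.03974563  0.36294338] [-1.79965294e+02  3.82217958e-03  9.02777967e+01]
red [184.2 256.2] 180 [0.4274 0.2781 0.089 ]
red [217.  259.9] 172 [0.4197 0.1936 0.089 ]
yellow [258. 181.] 181 [0.6273 0.0931 0.077 ]
yellow [287.3 183.2] 181 [0.6232 0.0156 0.077 ]
blue [316.6 185.6] 191 [ 0.6196 -0.0629  0.065 ]
blue [152.8 252. ] 171 [0.4348 0.3662 0.065 ]
blue [534.6 266. ] 80 [ 0.4183 -0.6448  0.065 ]
orange [153.5 184.6] 80 [0.604 0.338 0.172]
```

View pics/s20.png

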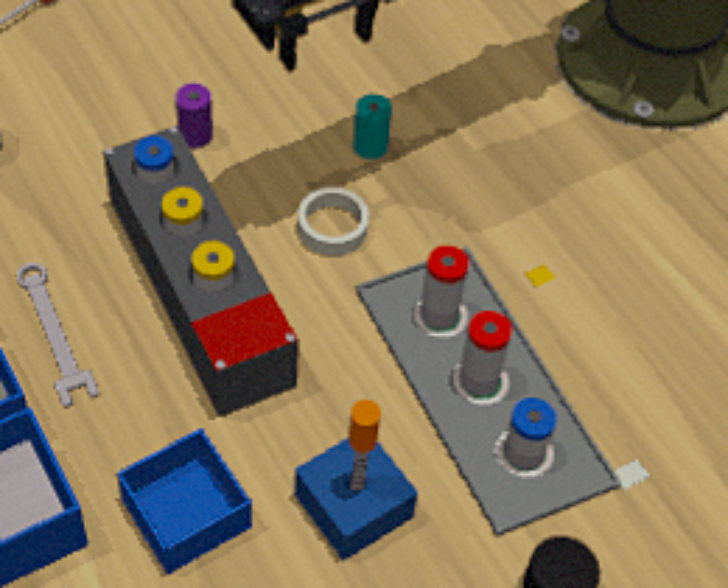

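The picture shows the three posts level in the bores, the leftovers upright on the three spots with their white rims showing all round, and the rod upright in its stand. The robot is clear.

```bash
python3 -c "
from cell import env
print(env.sign_off())"
```

```text
the job is handed in; nothing more can be done
None
```

Job handed in after about 82 s: bores 1, 2 and 3 measured 52, 52 and 40 mm and hold yellow, yellow and blue posts; the left-over blue and two reds stand on the green spots (the blue was knocked aside once and put back), and the rod is upright in its stand.

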